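Finish the pinwheel layer of paint cartons

ROBOT

A 6-joint arm with a two-finger parallel gripper is mounted at the origin on the work surface. World frame = base frame: x ahead of the robot, y to its left, z up, the work surface at z = 0. Lengths are in m, angles in rad, forces in N, time in s.
With the tool pointing down it reaches from about 0.325 to 0.925 m from the base axis. Payload 3.1 kg.
Tool frame: the origin (TCP) lies midway between the tips of the shut fingers; the grasp point (between the pads) lies 19 mm behind it (arm.tcp_to_grasp is the distance from the TCP to the grasp point, in m); z points along the fingers, y is the line along which they close (so a half turn about z gives the same grasp; the last joint's range is limited). The gripper opens to 85 mm and grips with 20 to 120 N. Pads are 22 mm wide; open, the fingers measure 114 mm over their backs; the gripper's body (76 mm by 85 mm) begins 54 mm behind the grasp point. The pads swing forward as they close: fully open they stand 13 mm farther back than shut.
Start: joints at [-1.279, 0.217, 1.613, -0, 1.311, -0.112], TCP at [0.246, -0.575, 0.231] pointing down, gripper open.
Joint ranges: [-2.75, 2.75], [-0.78, 2.1], [0.31, 2.55], [-1.13, 4.27], [0.13, 2.63], [-2.58, 2.58]. Speed limits (rad/s): [2.79, 2.79, 3.14, 3.14, 3.14, 3.14].

INTERFACE

Orientations are given as [roll, pitch, yaw] about the fixed x, y, z axes, in that order (R = Rz(yaw) Ry(pitch) Rx(roll)).
In Python, from plant import arm gives the robot as it stands.
- The arm moves only by the tool apply_moves, never from a script. Its argument "increments" is a list of rows, each a list of 6 numbers: the shift along the tool's x, y, z in mm, then the turn, a rotation vector about the tool's x, y, z in degrees. A call has exactly 10 rows; each row is the pose to reach, as a shift and turn from the pose commanded when the call began, along the tool's axes at that moment; what a row does not reach only later rows make up. A row lasts 1/8 s, in which the tool goes at most 62.5 mm and 10.7 degrees, less where a joint would pass 70% of its speed; a pose out of reach is approached as far as the arm can. A call with a gripper value outside its range is refused whole. "grip" is the finger opening in mm, from 0 to 85.4, set as the call begins (left out, the last holds). The fingers move at their own pace and stop on an object; "squeeze" is the grip in N (left out, the last holds). Time passes only in rows, so rows that repeat a pose let the fingers close, or fill a call up. It gives the time, the measured TCP pose, the force, the opening and the grip force at its end, in the units of the state.
- arm.get_obs(): the state, without advancing time (a new reading comes with each control period).
- arm.grab_frame(name): name is "scene" or "top" or "wrist"; returns the picture (420x560x3 uint8, blue, green, red); there is no depth.
- arm.camera_info(name): a dict with "camera_matrix" (3x3 intrinsics, pixels), "extrinsics" (4x4, takes a point from world to camera coordinates). Camera axes: x right, y down, z forward; pixel columns grow to the right and rows downward; lengths in m; the calibration is good to about 2 mm. A picture is of the moment at which its call begins: read the wrist's pose just before it. camera_info takes no time and is no camera call; for the wrist camera it gives the pose at the moment of the call.
- arm.hand_in(): hands the job in; it is judged then, once.
The state is a dict: "t": time; "qpos": joint angles; "joint_vel": joint speeds; "joint_efforts": joint torques, N m; "tool_pos": TCP position; "tool_rot": TCP orientation; "ft_force": force on the tool from outside, world axes, zero at the start; "ft_torque": the same for the moment, N m; "opening": opening from 0.0 (shut) to 1.0 (fully open); "finger_force": force on a finger pad.
Only numpy, scipy, OpenCV 4.12 (cv2) and the standard library are available. Lean on these libraries where they do the work, as an engineer would, in place of code of your own. Each camera call takes 0.05 s, during which the arm holds its last target. There are 200 camera calls.

TASK

Finish the layer of paint cartons on the plywood slab: take away the paint bottle that was left standing on the slab and stand it with the other bottles in the steel tray, without tipping it over, and lay the two loose short cartons flat in the two gaps so that the four cartons make a pinwheel, each with its outer long side and one end flush with the slab's edges. The longer carton does not fit this layer: leave it and everything else where it is.

Things in the scene. Friction and masses are not known exactly. Their poses are not given: they have to be found in the camera images.
- slab: square plywood pallet slab, 182 x 182 mm, top 18 up, fixed. Origin at the centre of its underside, x, y along its edges. Finished layer: a pinwheel, one carton in each corner with a long side and an end flush with the slab's edges, 7 mm apart. Carton centres (x, y): laid_1 (-31, -63.5), laid_2 (31, 63.5), long along x; gaps (63.5, -31), (-63.5, 31), long along y
- gap_1 (a point): centre, on the slab's top, of one empty carton place; the carton there lies with its long side along the slab's y, its end towards the slab's -y flush with the edge
- gap_2 (a point): centre, on the slab's top, of the other empty carton place; the carton there lies with its long side along the slab's y, its end towards the slab's +y flush with the edge
- laid_1: already laid on the slab: plain brown cardboard carton with a pale tape strip along its top, 120 long (its x) x 55 wide (its y) x 50 high (its z), in mm; origin at the centre of its underside
- laid_2: already laid on the slab: plain brown cardboard carton with a pale tape strip along its top, 120 long (its x) x 55 wide (its y) x 50 high (its z), in mm; origin at the centre of its underside
- carton_1: loose on the table, to be laid in either gap: plain brown cardboard carton with a pale tape strip along its top, 120 long (its x) x 55 wide (its y) x 50 high (its z), in mm; origin at the centre of its underside
- carton_2: loose on the table, to be laid in either gap: plain brown cardboard carton with a pale tape strip along its top, 120 long (its x) x 55 wide (its y) x 50 high (its z), in mm; origin at the centre of its underside
- long_carton: loose on the table, looks the same but is 150 mm long x 55 x 50 and does not fit the layer; leave it. Origin at the centre of its underside, long along its x
- bottle: left standing on the slab in one of the gaps: white plastic dropper bottle with a grey pointed cap: body diameter 40 up to a height of 72, then a shoulder and a slim cap up to 110 mm in total; origin at the centre of its underside, z up its axis
- tray: low steel tray, 190 (x) x 130 (y) mm outside, walls 5 thick and 18 high, inner floor 5 mm above the table; does not move. Origin at the centre of its underside. Two bottles stand in its +x end (about x = 60, y = +30 and -30), its -x half is free
- tray_bottle_1: stands in the tray; leave it. white plastic dropper bottle with a grey pointed cap: body diameter 40 up to a height of 72, then a shoulder and a slim cap up to 110 mm in total; origin at the centre of its underside, z up its axis
- tray_bottle_2: stands in the tray; leave it. white plastic dropper bottle with a grey pointed cap: body diameter 40 up to a height of 72, then a shoulder and a slim cap up to 110 mm in total; origin at the centre of its underside, z up its axis
- tape_roll: roll of masking tape lying flat, diameter 100, 25 mm high, a bystander; origin at the centre of its underside
- jar: amber glass jar, diameter 60, 75 mm high, a bystander; origin at the centre of its underside
- cup: steel mixing cup, diameter 70, 60 mm high, a bystander; origin at the centre of its underside

How it is judged:
By the outcome, as a careful person would: the job done as asked, in the order asked, and still so for the second after the job is handed in, with the robot touching nothing.
It also fails if it takes over 67 s, if anything falls off the work surface, if the arm or the gripper's body presses on something with over 40 N, if the wrist force passes 120 N, or if a joint passes its speed limit or range.

## Working session

There is one attempt and no reset: what is moved stays moved. The work goes in short steps, Python scripts to look and compute and a tool call to move; the robot and the scene stay as the last step left them, time stands still between calls to the robot, and variables do not carry over. Pictures are saved under pics/ and viewed, at most 10 in all, crops included, and the job is handed in when it is done.

Besides the shell and the picture viewer there is one more tool, called as name(argument=value, ...), one argument or row to a line, values as JSON. apply_moves: Moves the arm, as the interface text tells. Its arguments: {"type":"object","properties":{"increments":{"type":"array","items":{"type":"array","items":{"type":"number"}}},"grip":{"type":"number"},"squeeze":{"type":"number"}},"required":["increments"]}

```bash
mkdir -p pics; ls; python3 - <<'E'
from plant import arm
import cv2
o=arm.get_obs();print(o['t'],o['tool_pos'],o['tool_rot'],arm.tcp_to_grasp)
for n in('top','scene'):
    cv2.imwrite(f'pics/{n}0.png',arm.grab_frame(n));c=arm.camera_info(n);print(c)
E
```

```text
pics
0.0 [ 0.245373   -0.57395259  0.22996842] [-3.13923119e+00 -2.54194752e-04  4.03826819e-01] 0.0187
{'camera_matrix': array([[422.93135944,   0.        , 278.74648757],
       [  0.        , 422.93135944, 209.84174384],
       [  0.        ,   0.        ,   1.        ]]), 'extrinsics': array([[ 0.0254407 , -0.99944763, -0.02138247, -0.01568289],
       [-0.98055637, -0.02078508, -0.19513374,  0.6042972 ],
       [ 0.19458152,  0.02593105, -0.98054353,  0.79328001],
       [ 0.        ,  0.        ,  0.        ,  1.        ]])}
{'camera_matrix': array([[515.84293488,   0.        , 283.56078325],
       [  0.        , 515.84293488, 216.70864251],
       [  0.        ,   0.        ,   1.        ]]), 'extrinsics': array([[ 0.75527218,  0.65529855,  0.01215512, -0.4207143 ],
       [ 0.40016746, -0.44637142, -0.80038651, -0.20112092],
       [-0.51906642,  0.60937374, -0.59936107,  1.40477525],
       [ 0.        ,  0.        ,  0.        ,  1.        ]])}
```

View pics/top0.png

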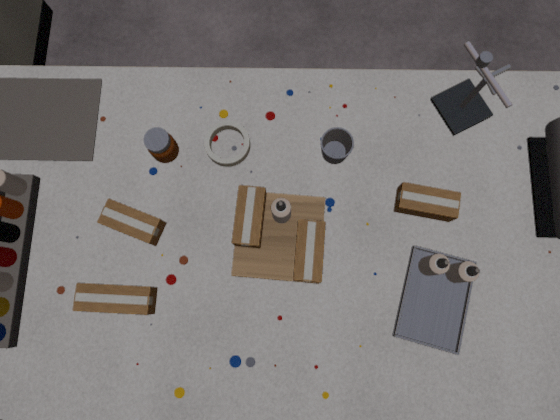

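View pics/scene0.png

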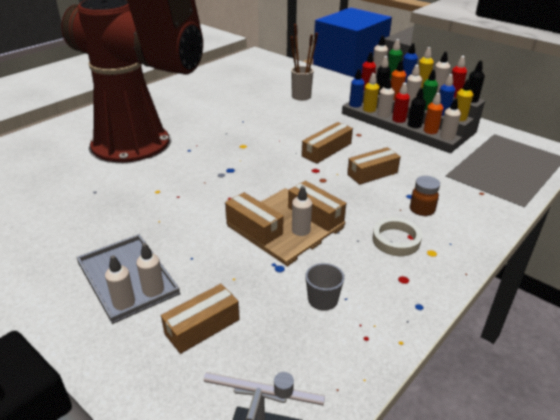

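```bash
cat > h.py <<'E'
import numpy as np, cv2
from plant import arm
def ray(ci,uv,z):
    K,E=np.array(ci['camera_matrix']),np.array(ci['extrinsics'])
    d=np.linalg.inv(K)@np.c_[np.atleast_2d(uv),np.ones(len(np.atleast_2d(uv)))].T
    R=E[:3,:3];c=-R.T@E[:3,3];w=(R.T@d).T
    return c[:2]+w[:,:2]*((z-c[2])/w[:,2])[:,None]
def proj(ci,P):
    P=np.atleast_2d(P);K,E=np.array(ci['camera_matrix']),np.array(ci['extrinsics'])
    q=(K@(E[:3,:3]@P.T+E[:3,3:])).T
    return q[:,:2]/q[:,2:]
def brown(im):
    h=cv2.cvtColor(im,cv2.COLOR_BGR2HSV)
    return ((h[...,0]>5)&(h[...,0]<25)&(h[...,1]>70)&(h[...,2]>40)).astype(np.uint8)
def tapes(im,ci,z,k=9,amin=60):
    """pale strips enclosed by brown: centre, length, width, angle on plane z"""
    b=brown(im);c=cv2.morphologyEx(b,cv2.MORPH_CLOSE,np.ones((k,k),np.uint8))
    t=cv2.morphologyEx(((c>0)&(b==0)).astype(np.uint8),cv2.MORPH_OPEN,np.ones((3,3)))
    out=[]
    for q in cv2.findContours(t,cv2.RETR_EXTERNAL,cv2.CHAIN_APPROX_NONE)[0]:
        if cv2.contourArea(q)<amin: continue
        p=ray(ci,q[:,0,:],z).astype(np.float32)*1000
        r=cv2.minAreaRect(p);(w,h)=r[1];a=r[2] if w>h else r[2]+90
        out.append((np.round(q[:,0].mean(0)),np.round(r[0],1),round(max(w,h),1),round(min(w,h),1),round((a+90)%180-90,1)))
    return out
E
python3 - <<'E'
from h import *
im=cv2.imread('pics/top0.png');ci=arm.camera_info('top')
for z in(.05,.068):
  for t in tapes(im,ci,z):print(z,t)
b=brown(im)*255
h=cv2.cvtColor(im,cv2.COLOR_BGR2HSV)
print(h[210:330:8,240],h[200,[250,300,400]])
# tray corners by eye, slab corners by eye
print('tray rim',ray(ci,[[414,248],[474,259],[461,351],[396,339]],.018).round(3))
print('slab',ray(ci,[[234,278],[323,282],[325,196]],.018).round(3))
print('cap tips',ray(ci,[[281,203],[437,257],[473,270]],.11).round(3))
big=cv2.resize(np.hstack([im[170:300,220:340],cv2.cvtColor(b,cv2.COLOR_GRAY2BGR)[170:300,220:340]]),None,fx=3.2,fy=3.2,interpolation=2)
cv2.imwrite('pics/crop1.png',big)
print(arm.camera_info('wrist'))
E
```

```text
0.05 (array([128., 220.]), array([578.2, 306.3]), 112.9, 18.0, 69.8)
0.05 (array([430., 199.]), array([ 634.6, -308.8]), 115.8, 18.0, 80.2)
0.05 (array([248., 215.]), array([595.5,  60.6]), 117.1, 17.9, -4.4)
0.068 (array([128., 220.]), array([575.3, 299.3]), 110.5, 17.7, 69.8)
0.068 (array([430., 199.]), array([ 630.5, -302.7]), 113.4, 17.6, 80.2)
0.068 (array([248., 215.]), array([592.2,  58.8]), 114.6, 17.5, -4.4)
[[ 16 116 114]
 [ 16 116 119]
 [ 16 118 110]
 [ 16 115 115]
 [ 15 111 117]
 [ 15  86 122]
 [ 13  95 118]
 [ 16  82 131]
 [ 15  86 128]
 [  0   2 145]
 [  0   3 147]
 [  0   4 142]
 [ 15   3 146]
 [ 10   5 142]
 [170   5 143]] [[ 15   7 143]
 [ 16  85 132]
 [ 16 130 110]]
tray rim [[ 0.538 -0.282]
 [ 0.519 -0.403]
 [ 0.337 -0.366]
 [ 0.357 -0.24 ]]
slab [[ 0.468  0.088]
 [ 0.464 -0.095]
 [ 0.645 -0.098]]
cap tips [[ 0.608 -0.007]
 [ 0.512 -0.296]
 [ 0.49  -0.36 ]]
{'camera_matrix': array([[344.03444352,   0.        , 274.50525023],
       [  0.        , 344.03444352, 206.69478853],
       [  0.        ,   0.        ,   1.        ]]), 'extrinsics': array([[ 3.92323867e-01, -9.19827007e-01, -5.10128007e-04,
        -6.22670270e-01],
       [-8.73712410e-01, -3.72828389e-01,  3.12450983e-01,
        -4.05359163e-02],
       [-2.87591043e-01, -1.22136273e-01, -9.49933747e-01,
         3.80476907e-01],
       [ 0.00000000e+00,  0.00000000e+00,  0.00000000e+00,
         1.00000000e+00]])}
```

View pics/crop1.png

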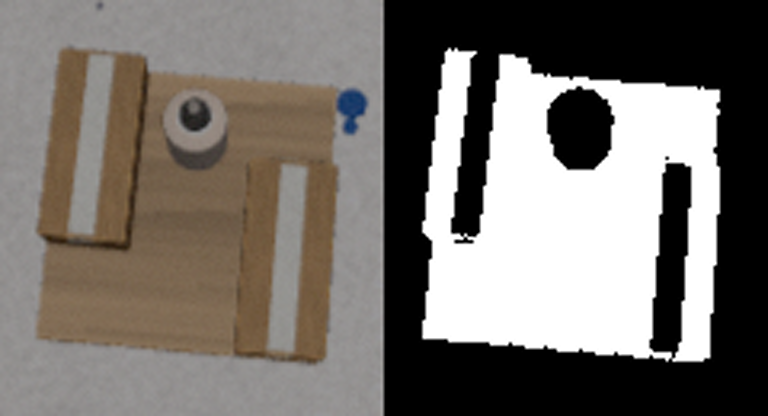

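```bash
cat >> h.py <<'E'
from scipy.spatial.transform import Rotation as Ro
def inc(p,yaw,o=None):
    "shift (mm) and turn (deg) in tool axes from the measured pose to p(mm), tool down at yaw"
    o=o or arm.get_obs();R=Ro.from_euler('xyz',o['tool_rot']);T=Ro.from_euler('xyz',[np.pi,0,np.radians(yaw)])
    return np.round(np.r_[R.inv().apply(np.array(p)-np.array(o['tool_pos'])*1000),(R.inv()*T).as_rotvec(degrees=True)],1)
E
python3 - <<'E'
from h import *
o=arm.get_obs();R=Ro.from_euler('xyz',o['tool_rot']);E=np.array(arm.camera_info('wrist')['extrinsics'])
c=-E[:3,:3].T@E[:3,3];print('cam in tool',R.inv().apply(c-o['tool_pos']),'axis',R.inv().apply(E[2,:3]), 'imgx',R.inv().apply(E[0,:3]))
ci=arm.camera_info('top')
print(ray(ci,[[231.9,275.6],[321.6,282.5],[324.9,196.6]],.018).round(3))
print(inc([520,0,360],88))
E
```

```text
cam in tool [ 0.07989698 -0.0016608  -0.14367996] axis [-0.31268744  0.00142547  0.94985501] imgx [-6.51703655e-04  9.99998317e-01 -1.71525468e-03]
[[ 0.473  0.092]
 [ 0.463 -0.092]
 [ 0.643 -0.098]]
[ 4.781e+02 -4.202e+02 -1.289e+02 -1.000e-01 -1.000e-01 -6.490e+01]
```

```bash
python3 -c "
from h import *
print(inc([550,0,220],88))"
```

```text
[ 5.057e+02 -4.081e+02  1.110e+01 -1.000e-01 -1.000e-01 -6.490e+01]
```

apply_moves(
  increments=[
    [50, -41, 0, 0, 0, -8],
    [101, -82, 0, 0, 0, -16],
    [152, -122, 0, 0, 0, -24],
    [202, -163, 0, 0, 0, -32],
    [253, -204, 0, 0, 0, -40],
    [304, -245, 3, 0, 0, -48],
    [354, -286, 5, 0, 0, -56],
    [405, -326, 7, 0, 0, -65],
    [456, -367, 9, 0, 0, -65],
    [506, -408, 11, 0, 0, -65],
  ],
  grip=85,
  squeeze=40,
)

```text
t: 1.35
tool_pos: [0.5393, -0.021, 0.2207]
tool_rot: [-3.141, 0.0, 1.538]
ft_force: [1.2, -0.2, -0.0]
opening: 0.997
finger_force: 0.0
```

```bash
python3 - <<'E'
from h import *
o=arm.get_obs();ci=arm.camera_info('wrist');im=arm.grab_frame('wrist');cv2.imwrite('pics/w1.png',im)
print(o['t'],o['tool_pos'],o['tool_rot'],abs(np.array(o['joint_vel'])).max())
for t in tapes(im,ci,.068,k=25,amin=300):print(t)
np.save('w1.npy',ci['extrinsics'])
E
```

```text
1.35 [ 0.53930478 -0.02104045  0.22070224] [-3.14143775e+00  2.44892281e-04  1.53846238e+00] 0.9191611818526296
```

View pics/w1.png

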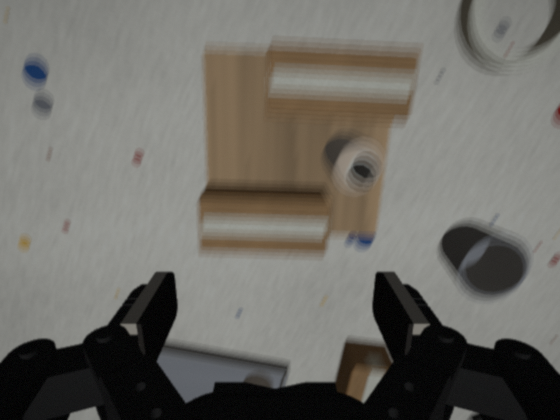

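```bash
python3 - <<'E'
from h import *
for _ in range(4): arm.grab_frame('top')
o=arm.get_obs();ci=arm.camera_info('wrist');im=arm.grab_frame('wrist');cv2.imwrite('pics/w2.png',im)
print(o['t'],o['tool_pos'],o['tool_rot'],abs(np.array(o['joint_vel'])).max())
for t in tapes(im,ci,.068,k=35,amin=300):print(t)
b=brown(im);n,l,s,c=cv2.connectedComponentsWithStats(b)
for i in range(1,n):
    if s[i][4]>500: print(s[i],c[i])
np.save('w2.npy',ci['extrinsics'])
E
```

```text
1.6 [ 0.53829909 -0.02306331  0.2204382 ] [-3.14000102e+00  5.21645398e-04  1.53930586e+00] 0.03515073194720279
(array([262., 231.]), array([524.3, -62.9]), 115.5, 17.6, -3.7)
(array([338., 153.]), array([592.7,   7.2]), 38.3, 25.2, 45.5)
(array([339.,  88.]), array([592.9,  60.5]), 115.5, 17.2, -4.5)
[  197    49   221   210 29582] [289.37576905 146.37438307]
[ 335  343   56   58 1532] [361.56331593 366.51697128]
```

View pics/w2.png

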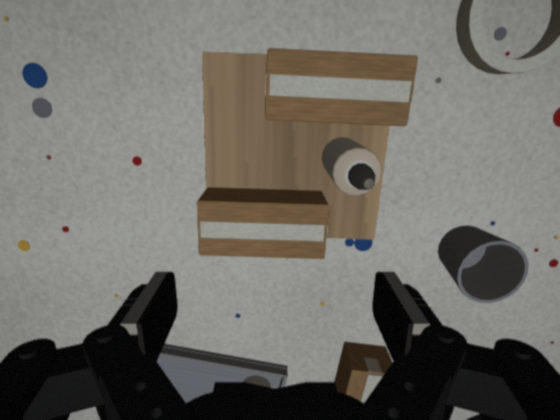

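```bash
python3 - <<'E'
from h import *
ci={'camera_matrix':arm.camera_info('wrist')['camera_matrix'],'extrinsics':np.load('w2.npy')}
ct=arm.camera_info('top')
print('slab corners',ray(ci,[[204,52],[379,241]],.018).round(4)*1000)
a=np.radians(-3.3);c=np.array([558.6,-1.2]);R=np.array([[np.cos(a),-np.sin(a)],[np.sin(a),np.cos(a)]])
print('expect',c+R@[-91,91],c+R@[91,-91],'gaps',c+R@[63.5,-31],c+R@[-63.5,31])
print('tip wrist',ray(ci,[[369,184]],.128)*1000,'tip top',ray(ct,[[280.3,202.2]],.128)*1000)
print('carton/tray',tapes(cv2.imread('pics/top0.png'),ct,.05)[:2])
print(inc([607,-5,220],87))
E
```

```text
slab corners [[475.9  96.3]
 [649.3 -99.3]]
expect [472.98922114  94.88743177] [644.21077886 -97.28743177] gaps [620.21022052 -35.80391203] [496.98977948  33.40391203]
tip wrist [[604.67308602  -4.80146438]] tip top [[605.40545455  -5.90617151]]
carton/tray [(array([128., 220.]), array([578.2, 306.3]), 112.9, 18.0, 69.8), (array([430., 199.]), array([ 634.6, -308.8]), 115.8, 18.0, 80.2)]
[21.  68.1  0.5 -0.1  0.   1.1]
```

```bash
python3 -c "
from h import *
print(inc([605,-5.3,62],86.6))"
```

```text
[ 2.080e+01  6.630e+01  1.585e+02 -1.000e-01  0.000e+00  1.500e+00]
```

apply_moves(
  increments=[
    [10, 33, 0, 0, 0, 0],
    [20, 60, 5, 0, 0, 1.5],
    [20.8, 66, 30, 0, 0, 1.5],
    [20.8, 66.3, 60, 0, 0, 1.5],
    [20.8, 66.3, 95, 0, 0, 1.5],
    [20.8, 66.3, 125, 0, 0, 1.5],
    [20.8, 66.3, 148, 0, 0, 1.5],
    [20.8, 66.3, 158.5, 0, 0, 1.5],
    [20.8, 66.3, 158.5, 0, 0, 1.5],
    [20.8, 66.3, 158.5, 0, 0, 1.5],
  ],
)

```text
t: 2.9
tool_pos: [0.6069, -0.0051, 0.064]
tool_rot: [3.139, 0.0, 1.511]
ft_force: [-0.1, -0.4, -0.0]
opening: 0.994
finger_force: 0.0
```

apply_moves(
  increments=[
    [0, 0, 0, 0, 0, 0],
    [0, 0, 0, 0, 0, 0],
    [0, 0, 0, 0, 0, 0],
    [0, 0, 0, 0, 0, 0],
    [0, 0, 0, 0, 0, 0],
    [0, 0, 0, 0, 0, 0],
    [0, 0, 0, 0, 0, 0],
    [0, 0, 0, 0, 0, 0],
    [0, 0, 0, 0, 0, 0],
    [0, 0, 0, 0, 0, 0],
  ],
  grip=30,
  squeeze=40,
)

```text
t: 4.15
tool_pos: [0.6062, -0.0044, 0.0634]
tool_rot: [3.141, 0.0, 1.512]
ft_force: [-2.0, 0.4, 4.8]
opening: 0.453
finger_force: 40.5
```

apply_moves(
  increments=[
    [0, 0, -10, 0, 0, 0],
    [0, 0, -30, 0, 0, 0],
    [0, 0, -60, 0, 0, 0],
    [0, 0, -90, 0, 0, 0],
    [0, 0, -112, 0, 0, 0],
    [0, 0, -124, 0, 0, 0],
    [-10, -10, -127, 0, 0, 0],
    [-40, -30, -127, 0, 0, 0],
    [-80, -58, -127, 0, 0, 0],
    [-125, -87, -127, 0, 0, 0],
  ],
)

```text
t: 5.4
tool_pos: [0.5092, -0.1248, 0.1882]
tool_rot: [-3.139, -0.0, 1.513]
ft_force: [0.1, -1.3, -1.3]
opening: 0.452
finger_force: 40.3
```

```bash
python3 -c "
from h import *
o=arm.get_obs();print(o['tool_pos'],o['opening'],inc([392,-313,190],86.6),inc([392,-313,52],86.6))"
```

```text
[ 0.50915125 -0.12482445  0.18815878] 0.4516772456803378 [-1.946e+02 -1.061e+02 -1.600e+00 -2.000e-01 -0.000e+00  1.000e-01] [-1.947e+02 -1.057e+02  1.364e+02 -2.000e-01 -0.000e+00  1.000e-01]
```

apply_moves(
  increments=[
    [-45, -26, 0, 0, 0, 0],
    [-90, -50, 0, 0, 0, 0],
    [-132, -73, 0, 0, 0, 0],
    [-168, -92, 0, 0, 0, 0],
    [-188, -102, 0, 0, 0, 0],
    [-194, -107, 8, 0, 0, 0],
    [-195, -108, 30, 0, 0, 0],
    [-195, -108, 60, 0, 0, 0],
    [-195, -108, 90, 0, 0, 0],
    [-195, -108, 112, 0, 0, 0],
  ],
)

```text
t: 6.65
tool_pos: [0.391, -0.3101, 0.0748]
tool_rot: [-3.139, -0.003, 1.513]
ft_force: [-0.8, -0.1, -1.2]
opening: 0.456
finger_force: 40.3
```

apply_moves(
  increments=[
    [0, 0, 10, 0, 0, 0],
    [0, 0, 16, 0, 0, 0],
    [0, 0, 20, 0, 0, 0],
    [0, 0, 22, 0, 0, 0],
    [0, 0, 23, 0, 0, 0],
    [0, 0, 24, 0, 0, 0],
    [0, 0, 25, 0, 0, 0],
    [0, 0, 25, 0, 0, 0],
    [0, 0, 25, 0, 0, 0],
    [0, 0, 25, 0, 0, 0],
  ],
)

```text
t: 7.9
tool_pos: [0.3924, -0.3124, 0.0526]
tool_rot: [3.142, 0.0, 1.512]
ft_force: [0.7, 0.1, -0.5]
opening: 0.456
finger_force: 40.3
```

apply_moves(
  increments=[
    [0, 0, 0.5, 0, 0, 0],
    [0, 0, 1, 0, 0, 0],
    [0, 0, 1.5, 0, 0, 0],
    [0, 0, 2, 0, 0, 0],
    [0, 0, 2.3, 0, 0, 0],
    [0, 0, 2.3, 0, 0, 0],
    [0, 0, 2.3, 0, 0, 0],
    [0, 0, 2.3, 0, 0, 0],
    [0, 0, 2.3, 0, 0, 0],
    [0, 0, 2.3, 0, 0, 0],
  ],
)

```text
t: 9.15
tool_pos: [0.3924, -0.3124, 0.0504]
tool_rot: [-3.142, 0.0, 1.512]
ft_force: [-1.5, -0.3, 0.8]
opening: 0.448
finger_force: 40.5
```

apply_moves(
  increments=[
    [0, 0, 0, 0, 0, 0],
    [0, 0, 0, 0, 0, 0],
    [0, 0, 0, 0, 0, 0],
    [0, 0, 0, 0, 0, 0],
    [0, 0, -6, 0, 0, 0],
    [0, 0, -20, 0, 0, 0],
    [0, 0, -45, 0, 0, 0],
    [0, 0, -80, 0, 0, 0],
    [0, 0, -115, 0, 0, 0],
    [0, 0, -150, 0, 0, 0],
  ],
  grip=85,
)

```text
t: 10.4
tool_pos: [0.3925, -0.3125, 0.2027]
tool_rot: [3.14, 0.001, 1.512]
ft_force: [0.3, 0.2, 0.3]
opening: 0.995
finger_force: 0.0
```

```bash
python3 -c "
from h import *
o=arm.get_obs();print(o['tool_pos'],o['opening'],inc([630,-310,220],80))"
```

```text
[ 0.39254129 -0.31252587  0.20273778] 0.9950410283286575 [ 1.640e+01  2.369e+02 -1.700e+01  1.000e-01  1.000e-01  6.600e+00]
```

apply_moves(
  increments=[
    [10, 50, 0, 0, 0, 3],
    [20, 100, 0, 0, 0, 6.6],
    [30, 150, 0, 0, 0, 6.6],
    [36, 195, -10, 0, 0, 6.6],
    [36, 225, -17, 0, 0, 6.6],
    [36, 237, -17, 0, 0, 6.6],
    [36, 237, -17, 0, 0, 6.6],
    [36, 237, -17, 0, 0, 6.6],
    [36, 237, -17, 0, 0, 6.6],
    [36, 237, -17, 0, 0, 6.6],
  ],
)

```text
t: 11.65
tool_pos: [0.6304, -0.2906, 0.2173]
tool_rot: [-3.141, -0.0, 1.396]
ft_force: [0.5, -0.4, -0.4]
opening: 0.994
finger_force: 0.0
```

```bash
python3 - <<'E'
from h import *
o=arm.get_obs();ci=arm.camera_info('wrist');im=arm.grab_frame('wrist');cv2.imwrite('pics/w3.png',im)
print(o['t'],o['tool_pos'],o['tool_rot'],abs(np.array(o['joint_vel'])).max())
for t in tapes(im,ci,.05,k=35,amin=300):print(t)
E
```

```text
11.65 [ 0.63037333 -0.29055141  0.21730338] [-3.14124143e+00 -9.15737648e-05  1.39622089e+00] 0.006078892736293119
(array([283., 197.]), array([ 634.8, -307.1]), 115.7, 17.2, 80.2)
```

View pics/w3.png

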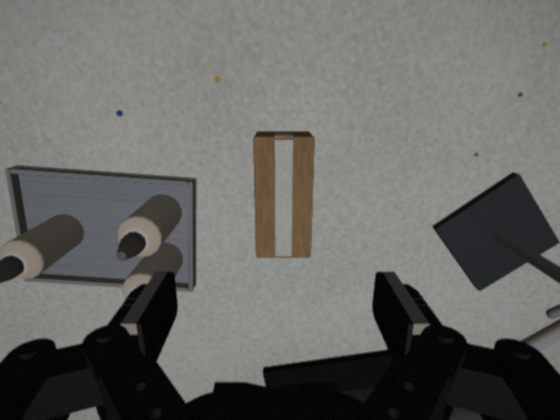

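```bash
python3 - <<'E'
from h import *
print(inc([637.9,-289.4,11],80.2))
ci=arm.camera_info('wrist');p=ray(ci,[[255,137],[313,137],[311,257],[257,257]],.05)*1000
print(p.round(1),p.mean(0))
E
```

```text
[ 2.400e+00  7.100e+00  2.063e+02 -0.000e+00 -0.000e+00 -2.000e-01]
[[ 620.1 -243.9]
 [ 671.1 -252.9]
 [ 652.6 -370. ]
 [ 599.3 -360.6]] [ 635.76687935 -306.84095384]
```

apply_moves(
  increments=[
    [1, 4, 20, 0, 0, 0],
    [2.4, 7, 55, 0, 0, 0],
    [2.4, 7.1, 95, 0, 0, 0],
    [2.4, 7.1, 135, 0, 0, 0],
    [2.4, 7.1, 170, 0, 0, 0],
    [2.4, 7.1, 192, 0, 0, 0],
    [2.4, 7.1, 202, 0, 0, 0],
    [2.4, 7.1, 206.3, 0, 0, 0],
    [2.4, 7.1, 206.3, 0, 0, 0],
    [2.4, 7.1, 206.3, 0, 0, 0],
  ],
)

```text
t: 12.95
tool_pos: [0.6397, -0.2899, 0.0127]
tool_rot: [3.139, 0.001, 1.397]
ft_force: [-0.5, -0.9, 0.7]
opening: 0.996
finger_force: 0.0
```

apply_moves(
  increments=[
    [0, 0, 0, 0, 0, 0],
    [0, 0, 0, 0, 0, 0],
    [0, 0, 0, 0, 0, 0],
    [0, 0, 0, 0, 0, 0],
    [0, 0, 0, 0, 0, 0],
    [0, 0, 0, 0, 0, 0],
    [0, 0, 0, 0, 0, 0],
    [0, 0, 0, 0, 0, 0],
    [0, 0, 0, 0, 0, 0],
    [0, 0, 0, 0, 0, 0],
  ],
  grip=45,
  squeeze=60,
)

```text
t: 14.2
tool_pos: [0.6393, -0.2896, 0.0119]
tool_rot: [3.14, 0.001, 1.397]
ft_force: [0.4, -0.2, 5.7]
opening: 0.639
finger_force: 65.1
```

apply_moves(
  increments=[
    [0, 0, -5, 0, 0, 0],
    [0, 0, -20, 0, 0, 0],
    [0, 0, -45, 0, 0, 0],
    [0, 0, -75, 0, 0, 0],
    [0, 0, -105, 0, 0, 0],
    [0, 0, -130, 0, 0, 0],
    [0, 0, -143, 0, 0, 0],
    [0, 0, -146, 0, 0, 0],
    [0, 0, -146, 0, 0, 0],
    [0, 0, -146, 0, 0, 0],
  ],
)

```text
t: 15.45
tool_pos: [0.6375, -0.2887, 0.1551]
tool_rot: [-3.139, -0.001, 1.397]
ft_force: [0.2, -0.7, -2.7]
opening: 0.637
finger_force: 64.5
```

```bash
python3 - <<'E'
from h import *
ci=arm.camera_info('wrist');o=arm.get_obs();im=arm.grab_frame('wrist');cv2.imwrite('pics/w4.png',im)
print(o['tool_pos'],o['tool_rot'])
for t in tapes(im,ci,o['tool_pos'][2]+.039,k=61,amin=300):print(t)
E
```

```text
[ 0.63753318 -0.28869664  0.15508408] [-3.13864414e+00 -1.08364016e-03  1.39690907e+00]
(array([274., 304.]), array([ 637.7, -281.3]), 64.3, 16.6, 80.1)
(array([274., 209.]), array([ 644.3, -243. ]), 15.6, 7.1, -10.0)
```

View pics/w4.png

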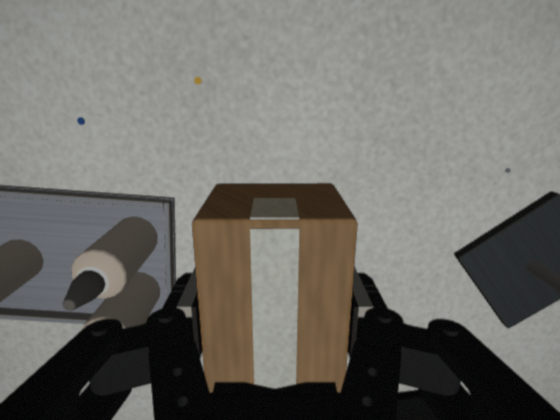

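```bash
python3 - <<'E'
from h import *
ci=arm.camera_info('wrist');o=arm.get_obs()
R=Ro.from_euler('xyz',o['tool_rot'])
im=cv2.imread('pics/w4.png');g=cv2.cvtColor(im,cv2.COLOR_BGR2GRAY)
col=g[195:240,225].astype(int);print(col)
for v in(219,221,228): 
    p=np.r_[ray(ci,[[275,v]],o['tool_pos'][2]+.038)[0],o['tool_pos'][2]+.038]
    print(v,R.inv().apply(p-o['tool_pos'])*1000)
a=np.radians(-3.4)
E
```

```text
[ 40  37  40  39  39  40  42  41  41  42  42  42  41  42  40  41  41  43
  41  42  41  37  42  51  65  80  89  92  93  94  97  96  96  96  97  98
  98  98  97  98  99  99 100 100 100]
219 [ 42.29026525  -1.06305379 -37.95624396]
221 [ 41.59081298  -1.0631798  -37.95692341]
228 [ 39.1211619   -1.06362472 -37.95932244]
```

```bash
python3 - <<'E'
from h import *
ci={'camera_matrix':arm.camera_info('wrist')['camera_matrix'],'extrinsics':np.load('w2.npy')}
im=cv2.imread('pics/w2.png');b=brown(im)
def row(rs,side): return [[(np.flatnonzero(b[r,195:400])[0 if side<0 else -1]+195+(-.5 if side<0 else .5)),r] for r in rs]
def col(cs,side): return [[c,(np.flatnonzero(b[40:262,c])[0 if side<0 else -1]+40+(-.5 if side<0 else .5))] for c in cs]
for n,p in dict(xlo=row(range(60,180,4),-1),xhi=row(range(135,235,4),1),yhi=col(range(208,260,3),-1),ylo=col(range(334,374,3),1)).items():
    w=ray(ci,np.array(p,float),.018)*1000
    l=cv2.fitLine(w.astype(np.float32),cv2.DIST_HUBER,0,.01,.01).ravel();print(n,l.round(3),np.degrees(np.arctan2(l[1],l[0])).round(2), w[[0,-1]].round(1).tolist())
E
```

```text
xlo [6.20000e-02 9.98000e-01 4.69238e+02 1.56020e+01] 86.46 [[473.9, 89.5], [467.2, -20.5]]
xhi [ 6.80000e-02  9.98000e-01  6.46773e+02 -3.27590e+01] 86.1 [[650.4, 15.2], [642.6, -87.3]]
yhi [ 9.98000e-01 -7.00000e-02  5.03047e+02  9.41950e+01] -4.04 [[479.6, 95.8], [526.5, 92.5]]
ylo [ 9.99000e-01 -3.20000e-02  6.23477e+02 -9.43060e+01] -1.83 [[599.9, -92.4], [642.5, -94.9]]
```

```bash
python3 -c "
from h import *
print(inc([621.2,-17.6,100],86.4))"
```

```text
[ 2.642e+02 -6.300e+01  5.570e+01 -1.000e-01 -1.000e-01 -6.400e+00]
```

apply_moves(
  increments=[
    [25, -6, 0, 0, 0, -1],
    [65, -15, 0, 0, 0, -2],
    [110, -26, 0, 0, 0, -3.5],
    [155, -37, 0, 0, 0, -5],
    [198, -47, 0, 0, 0, -6.4],
    [235, -56, 0, 0, 0, -6.4],
    [257, -61, 3, 0, 0, -6.4],
    [264, -63, 15, 0, 0, -6.4],
    [264, -63, 32, 0, 0, -6.4],
    [264, -63, 50, 0, 0, -6.4],
  ],
)

```text
t: 16.75
tool_pos: [0.6217, -0.0195, 0.1051]
tool_rot: [-3.141, 0.0, 1.507]
ft_force: [0.2, 0.4, -2.0]
opening: 0.632
finger_force: 64.5
```

```bash
python3 -c "
from h import *
for _ in range(3): arm.grab_frame('top')
o=arm.get_obs();print(o['t'],o['tool_pos'],o['tool_rot'],inc([621.2,-17.6,31],86.4))"
```

```text
16.9 [ 0.62026839 -0.01917571  0.10414928] [-3.13648996e+00 -2.09603680e-04  1.50707699e+00] [ 1.6  1.2 73.1 -0.3 -0.  -0.1]
```

apply_moves(
  increments=[
    [1, 0.6, 15, 0, 0, 0],
    [1.5, 1, 32, 0, 0, 0],
    [1.5, 1, 48, 0, 0, 0],
    [1.5, 1, 58, 0, 0, 0],
    [1.5, 1, 64, 0, 0, 0],
    [1.5, 1, 68, 0, 0, 0],
    [1.5, 1, 71, 0, 0, 0],
    [1.5, 1, 73, 0, 0, 0],
    [1.5, 1, 73, 0, 0, 0],
    [1.5, 1, 73, 0, 0, 0],
  ],
)

```text
t: 18.15
tool_pos: [0.6235, -0.0169, 0.0343]
tool_rot: [3.141, 0.0, 1.509]
ft_force: [0.0, -0.7, -1.3]
opening: 0.636
finger_force: 64.6
```

```bash
python3 -c "
from h import *
o=arm.get_obs();print(o['t'],o['tool_pos'],o['tool_rot'],o['ft_force'],inc([621.2,-17.6,30],86.4))
cv2.imwrite('pics/t5.png',arm.grab_frame('top'))"
```

```text
18.15 [ 0.62346638 -0.01693327  0.03427602] [3.14101991e+00 5.93412202e-05 1.50860364e+00] [ 0.01481182 -0.68109676 -1.29989929] [-0.8 -2.2  4.3  0.   0.   0. ]
```

apply_moves(
  increments=[
    [0, -0.5, 1, 0, 0, 0],
    [-0.3, -1, 1.5, 0, 0, 0],
    [-0.3, -1, 2, 0, 0, 0],
    [-0.3, -1, 2.5, 0, 0, 0],
    [-0.3, -1, 3, 0, 0, 0],
    [-0.3, -1, 3.3, 0, 0, 0],
    [-0.3, -1, 3.6, 0, 0, 0],
    [-0.3, -1, 3.6, 0, 0, 0],
    [-0.3, -1, 3.6, 0, 0, 0],
    [-0.3, -1, 3.6, 0, 0, 0],
  ],
)

```text
t: 19.45
tool_pos: [0.6222, -0.0171, 0.0304]
tool_rot: [3.142, -0.0, 1.509]
ft_force: [0.2, -0.8, -1.9]
opening: 0.639
finger_force: 64.6
```

```bash
python3 - <<'E'
from h import *
P=[]
for _ in range(4):
    o=arm.get_obs();P.append(o['tool_pos']);im=arm.grab_frame('top')
print(np.round(P,4).tolist(),o['ft_force'])
cv2.imwrite('pics/t5.png',im)
E
```

```text
[[0.6222, -0.0171, 0.0304], [0.6222, -0.0171, 0.0304], [0.6222, -0.0171, 0.0304], [0.6222, -0.0171, 0.0304]] [ 0.05335113 -0.17352363 -1.9426938 ]
```

apply_moves(
  increments=[
    [-0.3, -0.6, 0, 0, 0, 0],
    [-0.5, -1, 0.4, 0, 0, 0],
    [-0.5, -1, 0.7, 0, 0, 0],
    [-0.5, -1, 0.9, 0, 0, 0],
    [-0.5, -1, 0.9, 0, 0, 0],
    [-0.5, -1, 0.9, 0, 0, 0],
    [-0.5, -1, 0.9, 0, 0, 0],
    [-0.5, -1, 0.9, 0, 0, 0],
    [-0.5, -1, 0.9, 0, 0, 0],
    [-0.5, -1, 0.9, 0, 0, 0],
  ],
)

```text
t: 20.9
tool_pos: [0.6211, -0.0176, 0.0299]
tool_rot: [-3.141, 0.0, 1.509]
ft_force: [-3.5, -0.4, 5.3]
opening: 0.63
finger_force: 65.4
```

apply_moves(
  increments=[
    [0, 0, 0, 0, 0, 0],
    [0, 0, 0, 0, 0, 0],
    [0, 0, 0, 0, 0, 0],
    [0, 0, 0, 0, 0, 0],
    [0, 0, -6, 0, 0, 0],
    [0, 0, -25, 0, 0, 0],
    [0, 0, -60, 0, 0, 0],
    [0, 0, -105, 0, 0, 0],
    [0, 0, -150, 0, 0, 0],
    [0, 0, -190, 0, 0, 0],
  ],
  grip=72,
)

```text
t: 22.15
tool_pos: [0.6218, -0.0176, 0.2235]
tool_rot: [3.138, 0.0, 1.509]
ft_force: [0.7, 0.0, 0.2]
opening: 0.844
finger_force: 0.0
```

```bash
python3 -c "
from h import *
o=arm.get_obs();print(o['t'],o['tool_pos'],inc([545,5,220],86.4))"
```

```text
22.15 [ 0.62182232 -0.01762435  0.22345584] [ 17.8 -78.1   3.2   0.2   0.    0. ]
```

Settle over the slab centre and inspect.

apply_moves(
  increments=[
    [5, -20, 0, 0, 0, 0],
    [12, -45, 0, 0, 0, 0],
    [17, -60, 0, 0, 0, 0],
    [18, -62, 0, 0, 0, 0],
    [18, -62, 0, 0, 0, 0],
    [18, -62, 0, 0, 0, 0],
    [18, -62, 0, 0, 0, 0],
    [18, -62, 0, 0, 0, 0],
    [18, -62, 0, 0, 0, 0],
    [18, -62, 0, 0, 0, 0],
  ],
  grip=85,
)

```text
t: 23.4
tool_pos: [0.5604, 0.0042, 0.2194]
tool_rot: [-3.141, -0.0, 1.509]
ft_force: [-0.2, 0.7, 0.5]
opening: 0.991
finger_force: 0.0
```

```bash
python3 - <<'E'
from h import *
ci=arm.camera_info('wrist');o=arm.get_obs();im=arm.grab_frame('wrist');cv2.imwrite('pics/w5.png',im);np.save('w5.npy',ci['extrinsics'])
print(o['tool_pos'])
for t in tapes(im,ci,.068,k=35,amin=300):print(t)
s=im[30:300,170:450];cv2.imwrite('pics/w5c.png',cv2.resize(s,None,fx=2.2,fy=2.2,interpolation=2))
E
```

```text
[0.56042977 0.00423754 0.21941466]
(array([242., 259.]), array([523.9, -62.7]), 115.5, 15.8, -3.6)
(array([343., 224.]), array([619.6, -36.2]), 115.7, 17.3, 86.6)
(array([310., 122.]), array([592.8,  60.6]), 115.5, 17.2, -4.5)
```

View pics/w5c.png

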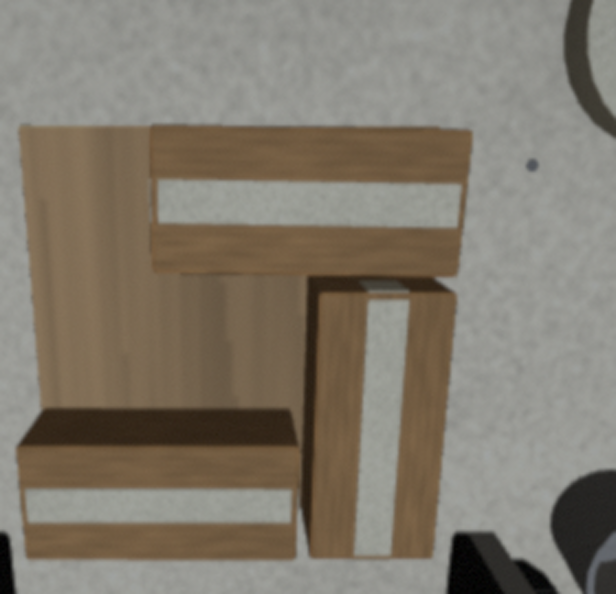

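```bash
python3 -c "
from h import *
print(inc([582,322,220],69.8))"
```

```text
[318.5   1.8  -0.5  -0.   -0.   16.6]
```

apply_moves(
  increments=[
    [40, 0, 0, 0, 0, 3],
    [90, 0, 0, 0, 0, 6],
    [145, 1, 0, 0, 0, 10],
    [200, 1, 0, 0, 0, 14],
    [250, 1.5, 0, 0, 0, 16.6],
    [290, 1.8, 0, 0, 0, 16.6],
    [312, 1.8, 0, 0, 0, 16.6],
    [318.5, 1.8, 0, 0, 0, 16.6],
    [318.5, 1.8, 0, 0, 0, 16.6],
    [318.5, 1.8, 0, 0, 0, 16.6],
  ],
)

```text
t: 24.7
tool_pos: [0.5822, 0.3206, 0.2195]
tool_rot: [3.142, 0.001, 1.217]
ft_force: [0.2, -0.6, 0.6]
opening: 0.996
finger_force: 0.0
```

```bash
python3 - <<'E'
from h import *
arm.grab_frame('top');arm.grab_frame('top')
ci=arm.camera_info('wrist');o=arm.get_obs();im=arm.grab_frame('wrist');cv2.imwrite('pics/w6.png',im)
print(o['t'],o['tool_pos'],o['tool_rot'])
for t in tapes(im,ci,.05,k=35,amin=300):
    print(t)
    a=np.radians(t[4]);g=t[1]-18*np.array([np.cos(a),np.sin(a)])
    if t[4]>0: print(g,inc([*g,12],t[4],o))
E
```

```text
24.8 [0.58224239 0.32076088 0.21957436] [3.14152562e+00 2.92336593e-04 1.21732683e+00]
(array([249., 266.]), array([527.6, 250.4]), 36.1, 14.5, 68.0)
[520.85708132 233.71069062] [-102.9  -27.5  207.6    0.     0.     1.7]
(array([113., 221.]), array([421. , 337.5]), 126.0, 17.5, 88.3)
[420.46600761 319.50792252] [ -57.1 -151.4  207.6    0.     0.   -18.6]
(array([427., 184.]), array([716.4, 270.9]), 58.8, 26.2, 76.4)
[712.16744196 253.40470199] [-18.2 145.2 207.6   0.    0.   -6.7]
(array([277., 194.]), array([578.8, 308.8]), 115.6, 17.0, 69.7)
[572.55515827 291.91799918] [-30.4   0.9 207.6   0.    0.    0. ]
```

View pics/w6.png

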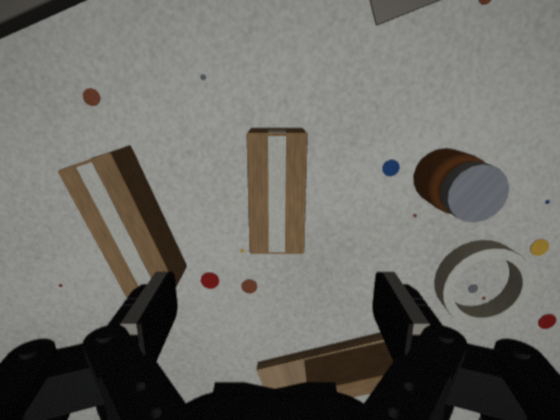

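apply_moves(
  increments=[
    [-15, 0.5, 20, 0, 0, 0],
    [-28, 0.9, 55, 0, 0, 0],
    [-30.4, 0.9, 95, 0, 0, 0],
    [-30.4, 0.9, 135, 0, 0, 0],
    [-30.4, 0.9, 170, 0, 0, 0],
    [-30.4, 0.9, 192, 0, 0, 0],
    [-30.4, 0.9, 203, 0, 0, 0],
    [-30.4, 0.9, 207.6, 0, 0, 0],
    [-30.4, 0.9, 207.6, 0, 0, 0],
    [-30.4, 0.9, 207.6, 0, 0, 0],
  ],
)

```text
t: 26.1
tool_pos: [0.5735, 0.2936, 0.0133]
tool_rot: [3.14, -0.002, 1.219]
ft_force: [0.8, 0.1, 0.4]
opening: 0.993
finger_force: 0.0
```

apply_moves(
  increments=[
    [0, 0, 0, 0, 0, 0],
    [0, 0, 0, 0, 0, 0],
    [0, 0, 0, 0, 0, 0],
    [0, 0, 0, 0, 0, 0],
    [0, 0, 0, 0, 0, 0],
    [0, 0, 0, 0, 0, 0],
    [0, 0, 0, 0, 0, 0],
    [0, 0, 0, 0, 0, 0],
    [0, 0, 0, 0, 0, 0],
    [0, 0, 0, 0, 0, 0],
  ],
  grip=45,
  squeeze=60,
)

```text
t: 27.35
tool_pos: [0.5733, 0.2935, 0.0128]
tool_rot: [3.14, -0.001, 1.219]
ft_force: [0.9, -0.6, 5.2]
opening: 0.635
finger_force: 65.1
```

apply_moves(
  increments=[
    [0, 0, -5, 0, 0, 0],
    [0, 0, -20, 0, 0, 0],
    [0, 0, -45, 0, 0, 0],
    [0, 0, -75, 0, 0, 0],
    [0, 0, -105, 0, 0, 0],
    [0, 0, -130, 0, 0, 0],
    [0, 0, -143, 0, 0, 0],
    [0, 0, -146, 0, 0, 0],
    [0, 0, -146, 0, 0, 0],
    [0, 0, -146, 0, 0, 0],
  ],
)

```text
t: 28.6
tool_pos: [0.5714, 0.2928, 0.1562]
tool_rot: [-3.139, 0.002, 1.219]
ft_force: [-0.4, 0.1, -2.0]
opening: 0.637
finger_force: 64.6
```

```bash
python3 - <<'E'
from h import *
arm.grab_frame('top')
ci=arm.camera_info('wrist');o=arm.get_obs();im=arm.grab_frame('wrist');cv2.imwrite('pics/w7.png',im)
R=Ro.from_euler('xyz',o['tool_rot']);h=o['tool_pos'][2]+.038
g=cv2.cvtColor(im,cv2.COLOR_BGR2GRAY).astype(int)
b=brown(im);print('cols at row 300',np.flatnonzero(b[300])[[0,-1]])
for c in(235,315): 
    d=g[122:260,c]-g[118:256,c];v=118+2+d.argmax()
    p=np.r_[ray(ci,[[c,v]],h)[0],h];print(c,v,sorted(np.argsort(d)[-6:]+120),R.inv().apply(p-o['tool_pos'])*1000)
E
```

```text
cols at row 300 [ 88 351]
235 128 [np.int64(128), np.int64(213), np.int64(214), np.int64(215), np.int64(216), np.int64(226)] [ 71.27839194 -13.21717888 -38.09920353]
315 153 [np.int64(153), np.int64(217), np.int64(218), np.int64(222), np.int64(235), np.int64(241)] [ 63.73992297  11.09151025 -38.13570262]
```

```bash
python3 - <<'E'
from h import *
im=cv2.imread('pics/w7.png');b=brown(im);g=cv2.cvtColor(im,cv2.COLOR_BGR2GRAY)
for c in(235,315): print(c,g[88:150:1,c].tolist(),''.join(map(str,b[88:150,c])))
ci=arm.camera_info('wrist');o=arm.get_obs();R=Ro.from_euler('xyz',o['tool_rot']);h=o['tool_pos'][2]+.037
E=np.array(ci['extrinsics'])
for d in(70,72,74,76,78,80):print(d,proj(ci,o['tool_pos']+R.apply([d/1000,-.012,-.037]))[0].round(1))
print(o['tool_pos'],o['tool_rot'])
E
```

```text
235 [155, 155, 155, 155, 155, 156, 158, 160, 162, 160, 161, 161, 164, 165, 155, 113, 64, 45, 44, 50, 67, 86, 94, 94, 96, 96, 99, 97, 100, 98, 98, 99, 99, 99, 98, 99, 99, 99, 98, 99, 99, 98, 101, 101, 100, 99, 100, 99, 100, 99, 100, 99, 100, 101, 100, 101, 101, 100, 100, 100, 101, 100] 00000000000000000111111111111111111111111111111111111111111111
315 [165, 164, 161, 159, 157, 157, 158, 159, 161, 163, 161, 160, 157, 154, 146, 125, 82, 49, 43, 45, 60, 80, 91, 95, 95, 96, 97, 96, 97, 97, 97, 98, 98, 97, 97, 97, 95, 96, 96, 96, 96, 96, 95, 96, 95, 95, 95, 95, 94, 95, 95, 95, 94, 94, 94, 95, 95, 94, 94, 96, 95, 95] 00000000000000000111111111111111111111111111111111111111111111
70 [239.6 132. ]
72 [239.4 125.3]
74 [239.2 118.5]
76 [239.  111.6]
78 [238.7 104.7]
80 [238.5  97.6]
[0.57164283 0.29284346 0.15650372] [-3.13982609e+00  1.54994315e-03  1.21879865e+00]
```

```bash
python3 -c "
from h import *
print(inc([495.8,17.1,100],86.4))"
```

```text
[-2.849e+02  2.400e+01  5.690e+01 -1.000e-01  1.000e-01 -1.660e+01]
```

apply_moves(
  increments=[
    [-25, 2, 0, 0, 0, -2],
    [-65, 5, 0, 0, 0, -4.5],
    [-112, 9, 0, 0, 0, -7.5],
    [-160, 13, 0, 0, 0, -10.5],
    [-206, 17, 0, 0, 0, -13.5],
    [-247, 21, 0, 0, 0, -16],
    [-275, 23, 0, 0, 0, -16.6],
    [-284, 24, 10, 0, 0, -16.6],
    [-285, 24, 28, 0, 0, -16.6],
    [-285, 24, 48, 0, 0, -16.6],
  ],
)

```text
t: 29.95
tool_pos: [0.4965, 0.0183, 0.1082]
tool_rot: [-3.141, -0.001, 1.509]
ft_force: [0.3, -0.4, -1.0]
opening: 0.638
finger_force: 64.6
```

```bash
python3 -c "
from h import *
for _ in range(3): arm.grab_frame('top')
o=arm.get_obs();print(o['t'],o['tool_pos'],o['tool_rot'],inc([495.8,17.1,34],86.4))"
```

```text
30.1 [0.49476092 0.01854678 0.10734248] [-3.13630478e+00 -6.54033374e-04  1.50967360e+00] [-1.4  1.5 73.3 -0.3 -0.   0.1]
```

apply_moves(
  increments=[
    [-0.7, 0.3, 15, 0, 0, 0],
    [-1, 0.6, 32, 0, 0, 0],
    [-1, 0.6, 48, 0, 0, 0],
    [-1, 0.6, 58, 0, 0, 0],
    [-1, 0.6, 65, 0, 0, 0],
    [-1, 0.6, 70, 0, 0, 0],
    [-1, 0.6, 73, 0, 0, 0],
    [-1, 0.6, 73, 0, 0, 0],
    [-1, 0.6, 73, 0, 0, 0],
    [-1, 0.6, 73, 0, 0, 0],
  ],
)

```text
t: 31.35
tool_pos: [0.4975, 0.0163, 0.0372]
tool_rot: [3.141, 0.0, 1.509]
ft_force: [0.5, -0.1, -1.1]
opening: 0.639
finger_force: 64.5
```

```bash
python3 -c "
from h import *
for _ in range(6): arm.grab_frame('top')
o=arm.get_obs();print(o['t'],o['tool_pos'],o['tool_rot'],o['ft_force'],inc([495.8,17.1,31],86.4))"
```

```text
31.65 [0.49722825 0.0163235  0.0369374 ] [3.14149944e+00 1.36154505e-05 1.50859091e+00] [-0.5169698  -0.12201776 -1.61488626] [ 0.7 -1.5  5.9  0.   0.   0. ]
```

apply_moves(
  increments=[
    [0.4, -0.8, 1.5, 0, 0, 0],
    [0.7, -1.4, 3, 0, 0, 0],
    [0.7, -1.4, 4.2, 0, 0, 0],
    [0.7, -1.4, 5, 0, 0, 0],
    [0.7, -1.4, 5.6, 0, 0, 0],
    [0.7, -1.4, 6, 0, 0, 0],
    [0.7, -1.4, 6.3, 0, 0, 0],
    [0.7, -1.4, 6.3, 0, 0, 0],
    [0.7, -1.4, 6.3, 0, 0, 0],
    [0.7, -1.4, 6.3, 0, 0, 0],
  ],
)

```text
t: 32.9
tool_pos: [0.4959, 0.0171, 0.0308]
tool_rot: [3.141, 0.0, 1.509]
ft_force: [-2.2, -1.4, 2.6]
opening: 0.637
finger_force: 64.8
```

apply_moves(
  increments=[
    [0, 0, 0, 0, 0, 0],
    [0, 0, 0, 0, 0, 0],
    [0, 0, 0, 0, 0, 0],
    [0, 0, 0, 0, 0, 0],
    [0, 0, -6, 0, 0, 0],
    [0, 0, -25, 0, 0, 0],
    [0, 0, -60, 0, 0, 0],
    [0, 0, -105, 0, 0, 0],
    [0, 0, -150, 0, 0, 0],
    [0, 0, -190, 0, 0, 0],
  ],
  grip=72,
)

```text
t: 34.15
tool_pos: [0.496, 0.0171, 0.2229]
tool_rot: [3.14, 0.0, 1.509]
ft_force: [0.5, 0.0, -0.6]
opening: 0.845
finger_force: 0.0
```

```bash
python3 -c "
from h import *
o=arm.get_obs();print(o['t'],o['tool_pos'],inc([550,10,220],86.4))"
```

```text
34.15 [0.49604162 0.01712181 0.2229147 ] [-3.8 54.3  3.   0.1  0.   0. ]
```

apply_moves(
  increments=[
    [0, 20, 0, 0, 0, 0],
    [-4, 45, 0, 0, 0, 0],
    [-4, 60, 0, 0, 0, 0],
    [-4, 64, 0, 0, 0, 0],
    [-4, 64, 0, 0, 0, 0],
    [-4, 64, 0, 0, 0, 0],
    [-4, 64, 0, 0, 0, 0],
    [-4, 64, 0, 0, 0, 0],
    [-4, 64, 0, 0, 0, 0],
    [-4, 64, 0, 0, 0, 0],
  ],
)

```text
t: 35.4
tool_pos: [0.5595, 0.0092, 0.2206]
tool_rot: [3.142, -0.0, 1.509]
ft_force: [0.2, 0.5, -0.0]
opening: 0.844
finger_force: 0.0
```

```bash
python3 - <<'E'
from h import *
arm.grab_frame('top')
ci=arm.camera_info('wrist');o=arm.get_obs();im=arm.grab_frame('wrist')
for t in tapes(im,ci,.068,k=35,amin=300):print(t)
top=arm.grab_frame('top')
print([t for t in tapes(top,arm.camera_info('top'),.068)])
s=im[30:300,140:430];s=cv2.resize(s,(400,372));q=cv2.resize(top[150:360,90:490],(400,210))
cv2.imwrite('pics/fin.png',np.vstack([s,q]))
E
```

```text
(array([244., 263.]), array([523.8, -62.7]), 115.4, 16.0, -3.6)
(array([343., 228.]), array([619.6, -35.7]), 115.1, 17.2, 86.5)
(array([311., 128.]), array([592.9,  60.5]), 115.3, 17.2, -4.5)
(array([201., 162.]), array([495.9,  34.3]), 114.7, 17.2, 86.1)
[(array([288., 353.]), array([329.4, -28.1]), 31.0, 24.0, -47.8), (array([158., 347.]), array([333.8, 218.1]), 28.4, 27.7, -85.1), (array([205., 384.]), array([287.6, 132.5]), 263.4, 153.1, -88.2), (array([220., 300.]), array([427.6,  99.4]), 331.3, 168.3, 86.3), (array([252., 205.]), array([610. ,  50.2]), 56.7, 35.1, -76.0), (array([239., 182.]), array([642.2,  71.5]), 316.2, 311.5, -6.9)]
```

View pics/fin.png

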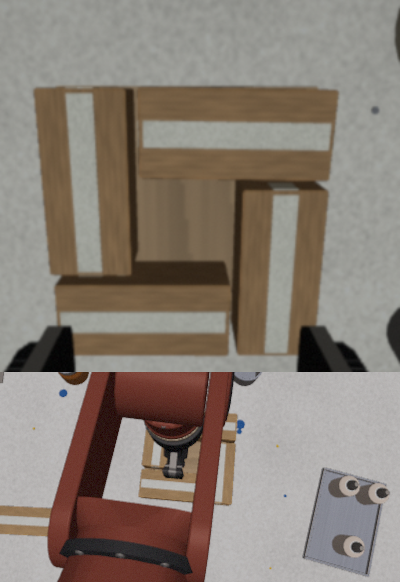

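```bash
python3 -c "
from h import *
print(arm.hand_in())"
```

```text
the job is handed in; nothing more can be done
None
```

The job is handed in at about 36 s on the robot's clock: the bottle stands upright in the tray's free half, and both short cartons lie in their gaps, measured within about 1 mm of the pinwheel positions.

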